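# Take the top bowl off the leaning stack and put the onion in it

### The arm

A 6-joint arm with a two-finger parallel gripper is mounted at the origin on a cart in front of the work surface, level with it; the furniture and walls round the work are solid. World frame = base frame: x ahead of the robot, y to its left, z up, the work surface at z = 0. Lengths are in m, angles in rad, forces in N, time in s.
With the tool pointing down it reaches from about 0.3 to 0.875 m from the base axis. Payload 4.2 kg.
Tool frame: the origin (TCP) lies on the centre line of the jaws, within the pads' length; the fingertips stand manip.tip_reach ahead of it and the grasp point (between the pads) lies 8 mm behind it (manip.tip_reach is the distance from the TCP to the fingertips, in m); z points along the fingers, y is the line along which they close (so a half turn about z gives the same grasp; the last joint's range is limited). The gripper opens to 85 mm and grips with 20 to 120 N. Pads are 22 mm wide; open, the fingers measure 114 mm over their backs; the gripper's body (76 mm by 85 mm) begins 54 mm behind the grasp point. The pads swing forward as they close: fully open they stand 13 mm farther back than shut.
Start: joints at [-1.215, 0.32, 1.565, -0, 1.257, -0.02], TCP at [0.211, -0.535, 0.242] pointing down, gripper open.
Joint ranges: [-3.11, 3.11], [-0.84, 2.01], [0.21, 2.61], [-1.34, 4.49], [0.05, 2.63], [-2.56, 2.56]. Speed limits (rad/s): [2.57, 2.57, 3.14, 3.14, 3.14, 3.14].

### API

Orientations are given as a unit quaternion [x, y, z, w].
In Python, from plant import manip gives the robot as it stands.
- The arm moves only by the shell command python3 -m crank 'ROWS' [OPENING] [FORCE]. ROWS is JSON, a list of rows, each a list of 4 numbers: the shift along the world's x, y, z in m, then the turn about the world's z in rad. In form: [[dx, dy, dz, turn], ...]. A call has 1 to 10 rows; each row shifts and turns the commanded pose from where the row before left it; what a row does not reach is not made up. A row lasts 1/10 s, in which the tool goes at most 50 mm and 8.59 degrees, less where a joint would pass 70% of its speed; a pose out of reach is approached as far as the arm can. A call with a gripper value outside its range is refused whole. OPENING is the closure, from 0 (fully open) to 1 (shut), set as the call begins (- or left out, the last holds). The fingers move at their own pace and stop on an object; FORCE is the grip in N (left out, the last holds). Time passes only in rows, so rows that do not move let the fingers close. It gives the time, the measured TCP pose, the force, the opening and the grip force at its end, in the units of the state.
- manip.get_obs(): the state, without advancing time (a new reading comes with each control period).
- manip.grab_frame(name): name is "scene" or "top" or "wrist"; returns a dict with "frame" (400x640x3 uint8, red, green, blue), "range_z" (400x640 float32, m along the optical axis (not along the pixel's ray), 0 where there is no reading), "vfov" (degrees; the focal length in pixels is half the picture's height over the tangent of half this angle, whatever the lens; pixels are square), "cx", "cy" (the principal point, pixels), "cam_to_world" (4x4, takes a point from camera to world coordinates). Camera axes: x right, y down, z forward; pixel columns grow to the right and rows downward; lengths in m; the calibration is good to about 2 mm. A picture is of the moment at which its call begins.
- manip.close_job(): hands the job in; it is judged then, once.
Trained networks look in a picture, given as the dict that the camera call returned (one of the last four; its "shot" number tells which), for a name from the list of things; names that differ only in an ending like _2 or _b are one class to them, and where a whole thing is asked for, a point or a joint stands for the part that bears it (a point fixed in the world has none). Each returns a list of dicts, best first, with "conf" (0 to 1); they miss things now and then, are a little off and sometimes report something else, mostly with a low value. They report only what shows in the picture. A call takes as long as a camera call. They do not tell look-alikes from the thing itself.
- manip.masks_of(picture, name): "mask" (400x640 bool, what is visible of it) and "uv" ([column, row] in pixels, amid what is visible of it).
- manip.landmark_of(picture, name): "uv" ([column, row] in pixels: a listed point, or the origin of a listed thing).
The state is a dict: "time_s": time; "joint_positions": joint angles; "dq": joint speeds; "joint_torque": joint torques, N m; "ee_pos": TCP position; "tcp_rot": TCP orientation; "force": force on the tool from outside, world axes, zero at the start; "ft_torque": the same for the moment, N m; "width": finger opening in m; "grasp_force": force on a finger pad.
Only numpy, scipy, OpenCV 4.12 (cv2) and the standard library are available. Lean on these libraries where they do the work, as an engineer would, in place of code of your own. Each camera call takes 0.05 s, during which the arm holds its last target. There are 200 camera calls.

### The job

Lift just the topmost bowl off the stack that leans in the wire rack, leaving the other two bowls in the rack, and stand it upright on the round wooden board with its foot wholly on the board. Once it stands there and is let go, put the red onion into that bowl and let go. Set both down rather than dropping them, and do not push the jars and the shaker behind about.

Things in the scene. Friction and masses are not known exactly. Their poses are not given: they have to be found in the camera images.
- bowl_rack: Fixed steel-wire rack, 175 mm deep, 125 wide, 95 high, origin on the worktop under its cradle; its +x points away from the robot at yaw 0. Three nested bowls lie in it, their common axis leaning 38 degrees from vertical to the rack's -x: mouths look up and towards the robot. Two rails on its low (-x) side carry the lower bowls' rims and end below the top bowl's rim.
- bowl_top_centre (a point): Topmost white ceramic bowl: rim 120 mm across, 58 high, wall 4 thick flaring 25 degrees from the axis, foot 71 across, inner floor 22 above the underside, 0.22 kg. Point on its axis half-way up, 29 mm from underside and rim plane; z axis runs foot to mouth. Its rim stands 22 mm, along the axis, beyond the next bowl's rim; loose, it is free once drawn 40 mm out along the axis.
- bowl_mid_centre (a point): The same kind of bowl, second in the stack; point and axes as for the top bowl. It stays in the rack.
- bowl_low_centre (a point): The same kind of bowl, lowest in the stack; point and axes as for the top bowl. It stays in the rack.
- board_top (a point): Round wooden board, 250 mm across, 16 mm thick, lying flat on the worktop; it does not move. This point is the centre of its upper face, 16 mm above the worktop.
- onion_centre (a point): Red onion standing on the worktop with its tip up, 65 mm high, 52 mm wide where it is widest (25 mm above its underside), narrowing to a point at the top, 0.11 kg. This point is on its axis, half-way up (32.5 mm above its underside).
- jar_centre (a point): Bystander: glass jar with a red lid, 61 mm across, 75 mm high, behind the work; the point is half-way up.
- sugar_centre (a point): Bystander: round sugar jar with a pale lid, 86 mm across, 77 mm high, behind the work; the point is half-way up.
- shaker_centre (a point): Bystander: small glass salt shaker with a metal cap, 37 mm across, 69 mm high, behind the work; the point is half-way up.
Mind the look-alikes: they are no part of the job. What is shaped like the part that bears bowl_top_centre but turquoise or yellow is not meant.

How it is judged:
On the way:
1. the top bowl stands upright on the board and has been let go (horizontal distance between bowl_top_centre and board_top below 0.09 m and height (world z) of bowl_top_centre between 0.037 and 0.055 m and angle between bowl_top_centre's own z axis and vertical below 0.12 rad and contact force between bowl_top and the fingers below 0.1 N and linear speed of bowl_top below 0.03 m/s), for 0.2 s.
At the end, for the whole second after the job is handed in: The former top bowl stands upright (within 7 degrees) on the board, at most 90 mm from its centre; the onion is in it (within 30 mm in plan, 5 to 40 mm above the bowl's centre point); the other two bowls are within 30 mm of their start; bowl and onion are let go and at rest (all of step 1 and horizontal distance between onion_centre and bowl_top_centre below 0.03 m and z of onion_centre in the frame of bowl_top_centre between 0.005 and 0.04 m and linear speed of onion below 0.03 m/s and contact force between onion and the fingers below 0.1 N and distance of each of bowl_mid_centre, bowl_low_centre from where it was at the start of the episode below 0.03 m); the robot touches nothing.
It fails at once if either of the two lower bowls leaves its place in the rack (moves more than 30 mm) (distance of any of bowl_mid_centre, bowl_low_centre from where it was at the start of the episode above 0.03 m).
It fails at once if one of the three bystanders (red-lidded jar, sugar jar, salt shaker) is pushed more than 30 mm (distance of any of jar_centre, sugar_centre, shaker_centre from where it was at the start of the episode above 0.03 m).
It fails at once if the bowl is dropped (falls free, touched by nothing, faster than 0.7 m/s: about 25 mm) (linear speed of bowl_top above 0.7 m/s and contact force between bowl_top and anything else below 0.05 N).
It fails at once if the onion is dropped (falls free, touched by nothing, faster than 0.9 m/s: about 40 mm) (linear speed of onion above 0.9 m/s and contact force between onion and anything else below 0.05 N).
It also fails if it takes over 64 s, if anything falls off the work surface, if the arm or the gripper's body presses on something with over 40 N, if the wrist force passes 120 N, or if a joint passes its speed limit or range.

## Working session

There is one attempt and no reset: what is moved stays moved. The work goes in short steps, Python scripts to look and compute and a shell command to move; the robot and the scene stay as the last step left them, time stands still between calls to the robot, and variables do not carry over. Pictures are saved under pics/ and viewed, at most 10 in all, crops included, and the job is handed in when it is done.

```bash
ls; mkdir -p pics; cat > h.py <<'E'
import numpy as np, cv2
from plant import manip
def K(p):
    f=200/np.tan(np.radians(p["vfov"])/2); return f,p["cx"],p["cy"]
def pts(p,mask=None):
    f,cx,cy=K(p); z=p["range_z"]; v,u=np.nonzero((z>0)&(mask if mask is not None else True))
    d=z[v,u]; P=np.stack([(u-cx)/f*d,(v-cy)/f*d,d],1); T=np.array(p["cam_to_world"])
    return P@T[:3,:3].T+T[:3,3]
def ray(p,uv):
    f,cx,cy=K(p);T=np.array(p["cam_to_world"]); d=T[:3,:3]@np.array([(uv[0]-cx)/f,(uv[1]-cy)/f,1]); return T[:3,3],d
def onplane(p,uv,z):
    o,d=ray(p,uv); return o+d*(z-o[2])/d[2]
def save(p,n,crop=None,s=1):
    im=p["frame"][...,::-1]
    if crop: im=im[crop[1]:crop[3],crop[0]:crop[2]]
    cv2.imwrite("pics/"+n,cv2.resize(im,None,fx=s,fy=s,interpolation=cv2.INTER_CUBIC))
E
python3 - <<'E'
from h import *
np.set_printoptions(precision=3,suppress=True)
o=manip.get_obs();print(manip.tip_reach,o)
ims=[]
for c in ["scene","top"]:
    p=manip.grab_frame(c); ims.append(p["frame"][...,::-1]); print(c,K(p),np.array(p["cam_to_world"]))
    for n in ["bowl_rack","bowl_top_centre","bowl_mid_centre","bowl_low_centre","board_top","onion_centre","jar_centre","sugar_centre","shaker_centre"]:
        print(n,[(np.round(l["uv"]),round(l["conf"],2)) for l in manip.landmark_of(p,n)[:3]])
        for m in manip.masks_of(p,n)[:3]:
            P=pts(p,m["mask"]); print("   m",np.round(m["uv"]),round(m["conf"],2),len(P),np.median(P,0) if len(P) else "",np.percentile(P,2,axis=0),np.percentile(P,98,axis=0))
cv2.imwrite("pics/a.png",cv2.resize(np.vstack(ims),(480,600)));cv2.imwrite("pics/scene.png",ims[0]);cv2.imwrite("pics/top.png",ims[1])
E
```

```text
pics
0.011 {'time_s': 0.0, 'joint_positions': array([-1.215,  0.32 ,  1.566, -0.   ,  1.257, -0.02 ]), 'dq': array([0.002, 0.   , 0.001, 0.   , 0.   , 0.001]), 'joint_torque': array([  0.003, -41.552, -23.416,   0.001,   0.008,   0.   ]), 'ee_pos': array([ 0.211, -0.534,  0.241]), 'tcp_rot': array([ 0.982,  0.187, -0.   , -0.001]), 'force': array([-0.01 , -0.816,  0.505]), 'ft_torque': array([-0.011,  0.008, -0.017]), 'grasp_force': 0.0, 'width': 0.08523537301519274}
scene (np.float64(412.553317467055), 318.89402895920296, 203.57324859754104) [[ 0.876 -0.353  0.329  0.27 ]
 [-0.483 -0.646  0.591 -0.714]
 [ 0.004 -0.677 -0.736  0.9  ]
 [ 0.     0.     0.     1.   ]]
bowl_rack [(array([347., 296.]), 0.86)]
   m [362. 308.] 0.6 845 [ 0.6   -0.305  0.011] [ 0.466 -0.348 -0.001] [ 0.658 -0.226  0.091]
bowl_top_centre [(array([364., 361.]), 0.95), (array([260., 254.]), 0.9), (array([320., 274.]), 0.76)]
   m [365. 355.] 0.61 2472 [ 0.533 -0.448  0.03 ] [ 0.474 -0.506  0.02 ] [ 0.579 -0.401  0.06 ]
   m [314. 271.] 0.6 1902 [ 0.523 -0.254  0.101] [ 0.47  -0.319  0.077] [ 0.561 -0.21   0.159
[... 2050 characters left out ...]
48]
bowl_low_centre [(array([376., 219.]), 0.61)]
board_top [(array([207., 220.]), 0.75)]
   m [208. 223.] 0.79 4439 [0.55  0.279 0.016] [0.437 0.165 0.01 ] [0.665 0.394 0.022]
onion_centre [(array([290., 219.]), 0.75)]
   m [290. 218.] 0.57 206 [0.557 0.013 0.045] [ 0.533 -0.011  0.028] [0.583 0.038 0.062]
jar_centre [(array([227., 160.]), 0.59)]
   m [223. 162.] 0.55 267 [0.747 0.222 0.074] [0.724 0.2   0.03 ] [0.773 0.25  0.079]
sugar_centre [(array([289., 156.]), 0.64)]
   m [290. 154.] 0.77 533 [0.756 0.    0.076] [ 0.723 -0.035  0.022] [0.795 0.037 0.082]
shaker_centre [(array([355., 154.]), 0.66)]
   m [287. 217.] 0.45 213 [0.558 0.011 0.045] [ 0.533 -0.012  0.001] [0.583 0.035 0.062]
```

View pics/scene.png

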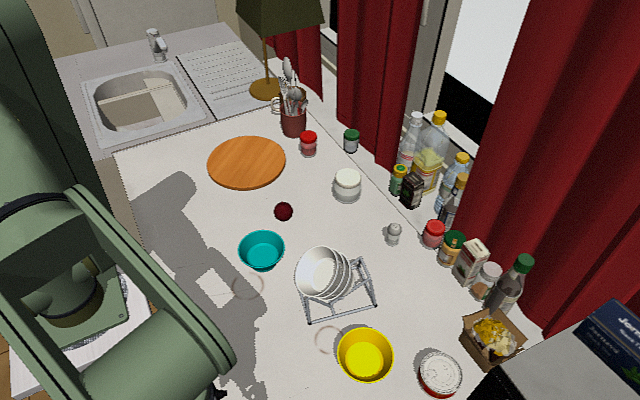

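```bash
python3 - <<'E'
from h import *
np.set_printoptions(precision=4,suppress=True)
p=manip.grab_frame("scene"); save(p,"crop1.png",(240,200,420,335),4)
from scipy.optimize import least_squares
# rim-fit of top bowl: fit circle R=60..with 3D rim points: points of mask near highest "axis" coordinate
for c in ["scene","top"]:
    q=p if c=="scene" else manip.grab_frame("top")
    ms=[m for m in manip.masks_of(q,"bowl_top_centre")]
    for m in ms:
        P=pts(q,cv2.erode(m["mask"].astype(np.uint8),np.ones((2,2)))>0)
        if abs(np.median(P[:,1])+.26)>.05: continue
        for yaw in [0]:
            def axis(y): 
                s=np.sin(np.radians(38)); return np.array([-s*np.cos(y),-s*np.sin(y),np.cos(np.radians(38))])
            # inner surface model: cone inner radius & floor: fit with centre+yaw
            def res(x):
                a=axis(x[3]); d=P-x[:3]; h=d@a; r=np.linalg.norm(d-np.outer(h,a),axis=1)
                # inner wall: at h=29, r=56 (inner); slope tan25 ; floor at h=-7
                t=np.radians(25); cone=(r-(55.6e-3+(h-.029)*np.tan(t)))*np.cos(t)
                rim=h-.029; fl=h+.007
                e=np.stack([cone,fl,cone-.0044*0],1)
                return np.minimum(np.minimum(abs(cone),abs(fl)),np.hypot(np.maximum(0,abs(r-.058)-.002),rim))
            best=min((least_squares(res,[P[:,0].mean()+.02,P[:,1].mean(),.09,y0],loss="soft_l1",f_scale=.003) for y0 in(-.4,0,.4)),key=lambda s:s.cost)
            print(c,m["conf"],len(P),best.x,best.cost,np.median(best.fun))
E
```

```text
scene 0.66 1761 [ 0.5287 -0.2687  0.1044 -0.2263] 0.0019134611700151048 0.0009457521389751943
top 0.82 927 [ 0.5307 -0.266   0.104  -0.1901] 0.002427062616662429 0.001207286091833231
```

The scene shows three bowls: turquoise at (260,252), yellow at (365,355) and the white stack in the rack at (320,272). Only the white stack fits the description. I'll confirm with the crop while the arm moves above its high rim.

View pics/crop1.png

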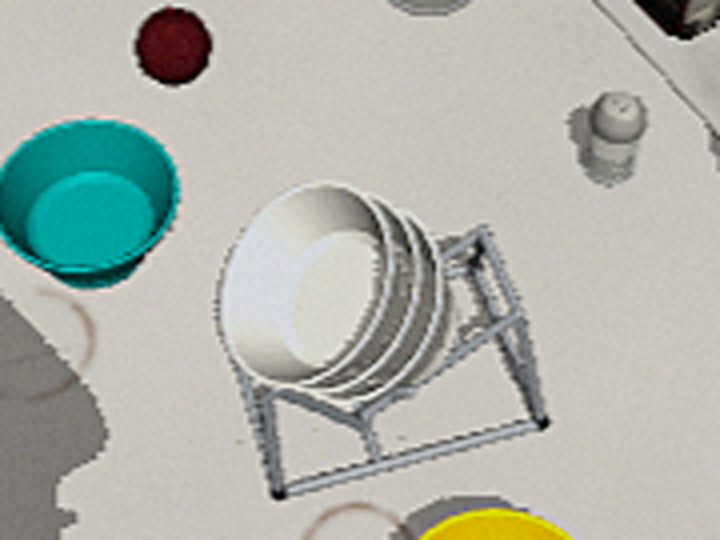

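```bash
python3 -m crank '[[0.0346,0.0263,0.002,0.099],[0.0346,0.0263,0.002,0.099],[0.0346,0.0263,0.002,0.099],[0.0346,0.0263,0.002,0.099],[0.0346,0.0263,0.002,0.099],[0.0346,0.0263,0.002,0.099],[0.0346,0.0263,0.002,0.099],[0.0346,0.0263,0.002,0.099],[0.0346,0.0263,0.002,0.099],[0.0346,0.0263,0.002,0.099]]' 0.6 20
python3 -m crank '[[0,0,0,0],[0,0,0,0],[0,0,0,0]]'
```

```text
time_s: 3.1
ee_pos: [0.5583, -0.2706, 0.2625]
tcp_rot: [0.774, 0.633, 0.0, 0.0]
force: [-0.2, 0.2, 0.5]
width: 0.034
grasp_force: 0.0
time_s: 3.4
ee_pos: [0.5563, -0.2724, 0.2622]
tcp_rot: [0.776, 0.631, -0.0, -0.0]
force: [0.6, -0.5, -0.1]
width: 0.0342
grasp_force: 0.0
```

The crop confirms it: three nested white rims in the rack, with the topmost mouth centred near scene (315,271). The turquoise and yellow bowls stand alone on the worktop. Next I'll refine the bowl pose from the wrist camera.

```bash
python3 - <<'E'
from h import *
np.set_printoptions(precision=4,suppress=True)
from scipy.optimize import least_squares
p=manip.grab_frame("wrist"); save(p,"w1.png")
y=-0.2
for q in (p,manip.grab_frame("scene"),manip.grab_frame("top")):
    P=pts(q); 
    for n,c in (("all",None),):
        k=(abs(P[:,0]-.555)<.04)&(abs(P[:,1]+.27)<.06)&(P[:,2]>.06)&(P[:,2]<.2)
        Q=P[k]; e=np.array([np.cos(y),np.sin(y)]); t=(Q[:,:2]-[.557,-.272])@[-e[1],e[0]]; s=(Q[:,:2]-[.557,-.272])@e
        j=abs(t)<.006; order=np.argsort(s[j]); S=np.c_[s[j],Q[j,2]][order]
        bins=np.arange(-.04,.04,.003)
        print([(round(b,3),round(S[(S[:,0]>=b)&(S[:,0]<b+.003),1].max(),3)) for b in bins if ((S[:,0]>=b)&(S[:,0]<b+.003)).any()])
    for m in manip.masks_of(q,"bowl_top_centre"):
        P=pts(q,cv2.erode(m["mask"].astype(np.uint8),np.ones((2,2)))>0)
        if len(P)<50 or np.hypot(*(np.median(P,0)[:2]-[.53,-.267]))>.06: continue
        def axis(y):
            s=np.sin(np.radians(38)); return np.array([-s*np.cos(y),-s*np.sin(y),np.cos(np.radians(38))])
        def res(x):
            a=axis(x[3]); d=P-x[:3]; h=d@a; r=np.linalg.norm(d-np.outer(h,a),axis=1); t=np.radians(25)
            cone=(r-(.0556+(h-.029)*np.tan(t)))*np.cos(t)
            return np.minimum(np.minimum(abs(cone),abs(h+.007)),np.hypot(np.maximum(0,abs(r-.058)-.002),h-.029))
        b=least_squares(res,[.53,-.267,.104,-.2],loss="soft_l1",f_scale=.003); x=b.x; a=axis(x[3])
        e=np.array([np.cos(x[3])*a[2],np.sin(x[3])*a[2],.616]); print(len(P),x,np.median(b.fun),"high rim",x[:3]+.029*a+.058*e,"mid rim",x[:3]+.007*a+.060*e)
E
```

```text
[(np.float64(-0.04), np.float64(0.088)), (np.float64(-0.037), np.float64(0.091)), (np.float64(-0.034), np.float64(0.093)), (np.float64(-0.031), np.float64(0.095)), (np.float64(-0.028), np.float64(0.098)), (np.float64(-0.025), np.float64(0.1)), (np.float64(-0.022), np.float64(0.102)), (np.float64(-0.019), np.float64(0.105)), (np.float64(-0.016), np.float64(0.107)), (np.float64(-0.013), np.float64(0.11)), (np.float64(-0.01), np.float64(0.112)), (np.float64(-0.007), np.float64(0.114)), (np.float64(-0.004), np.float64(0.163)), (np.float64(-0.001), np.float64(0.163)), (np.float64(0.002), np.float64(0.153)), (np.float64(0.005), np.float64(0.141)), (np.float64(0.008), np.float64(0.13)), (np.float64(0.011), np.float64(0.146)), (np.float64(0.014), np.float64(0.148)), (np.float64(0.017), np.float64(0.145)), (np.float64(0.02), np.float64(0.131)), (np.float64(0.023), np.float64(0.119)), (np.float64(0.026), np.float64(0.13)), (np.float64(0.029), np.float64(0.131)), (np.float64(0.032), np.float64(0.121)), (np.float64(0.035), np.float64(0.111))]
10030 [ 0.5289 -0.2691  0.1029 -0.2155] 0.00062066521
[... 728 characters left out ...]
, (np.float64(0.014), np.float64(0.152)), (np.float64(0.017), np.float64(0.144)), (np.float64(0.02), np.float64(0.132)), (np.float64(0.026), np.float64(0.131)), (np.float64(0.029), np.float64(0.134)), (np.float64(0.032), np.float64(0.105)), (np.float64(0.035), np.float64(0.094))]
1772 [ 0.5287 -0.2687  0.1045 -0.2263] 0.0009662303612112649 high rim [ 0.5558 -0.275   0.1631] mid rim [ 0.5706 -0.2784  0.147 ]
[(np.float64(0.026), np.float64(0.097)), (np.float64(0.029), np.float64(0.085)), (np.float64(0.032), np.float64(0.091)), (np.float64(0.035), np.float64(0.111))]
301 [ 0.5318 -0.265   0.1037 -0.1428] 0.0010999398835898268 high rim [ 0.5594 -0.2689  0.1623] mid rim [ 0.5744 -0.2711  0.1462]
```

View pics/w1.png

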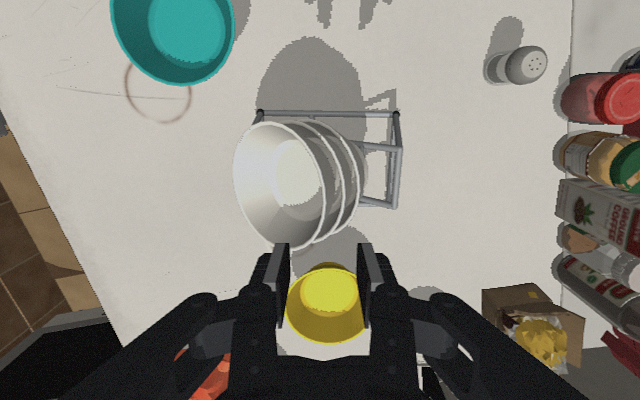

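The wrist view shows the top mouth at about (285,185), with three rims stepping to the right. The rack bars are parallel to the image x axis, so the jaw yaw is right. The turquoise bowl at (175,35) and the yellow one at (330,295) are clear of the stack. I'll descend to grip the high rim, with the fingertips just above the middle bowl's rim.

```bash
python3 -m crank '[[0.0003,-0.002,-0.02,0],[0,0,-0.02,0],[0,0,-0.02,0],[0,0,-0.02,0],[0,0,-0.01,0],[0,0,-0.006,0],[0,0,-0.004,0],[0,0,0,0],[0,0,0,0]]'
python3 -m crank '[[0,0,0,0],[0,0,0,0],[0,0,0,0],[0,0,0,0],[0,0,0,0],[0,0,0,0],[0,0,0,0],[0,0,0,0],[0,0,0,0],[0,0,0,0]]' 1 45
```

```text
time_s: 4.6
ee_pos: [0.5578, -0.2741, 0.1631]
tcp_rot: [0.776, 0.631, 0.0, 0.001]
force: [0.2, -0.7, -0.8]
width: 0.0343
grasp_force: 0.0
time_s: 5.6
ee_pos: [0.5573, -0.2739, 0.1623]
tcp_rot: [0.776, 0.631, -0.0, -0.0]
force: [-0.4, 0.6, 1.5]
width: 0.0013
grasp_force: 45.7
```

```bash
python3 - <<'E'
from h import *
p=manip.grab_frame("wrist"); save(p,"w2.png",(180,60,440,340),2)
E
```

```text
(no output)
```

View pics/w2.png

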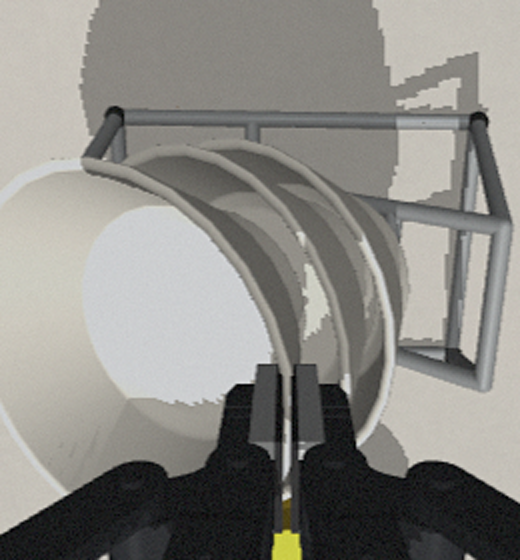

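The picture shows the top bowl's rim pinched between the pads at crop (288,370), with the middle rim outside the right finger. Now I'll draw it out along the axis.

```bash
python3 -m crank '[[0,0,0,0],[-0.003,0.0006,0.004,0],[-0.003,0.0006,0.004,0],[-0.003,0.0006,0.004,0],[-0.003,0.0006,0.004,0],[0,0,0,0]]' 1 60
python3 -m crank '[[-0.003,0.0006,0.004,0],[-0.003,0.0006,0.004,0],[-0.003,0.0006,0.004,0],[-0.003,0.0006,0.004,0],[-0.003,0.0006,0.004,0],[-0.003,0.0006,0.004,0],[-0.003,0.0006,0.004,0],[-0.003,0.0006,0.004,0],[0,0,0,0]]'
python3 - <<'E'
from h import *
p=manip.grab_frame("wrist");q=manip.grab_frame("scene")
a=p["frame"][60:340,180:440,::-1]; b=cv2.resize(q["frame"][200:340,260:400,::-1],(280,280))
cv2.imwrite("pics/w3.png",cv2.resize(np.hstack([a,b]),None,fx=1.4,fy=1.4))
E
```

```text
time_s: 6.25
ee_pos: [0.5452, -0.2715, 0.1792]
tcp_rot: [0.776, 0.631, 0.0, 0.001]
force: [0.2, -0.6, -1.4]
width: 0.0012
grasp_force: 55.8
time_s: 7.15
ee_pos: [0.5212, -0.2668, 0.2111]
tcp_rot: [0.776, 0.631, 0.0, 0.001]
force: [0.1, -0.2, -2.6]
width: 0.0014
grasp_force: 55.8
```

View pics/w3.png

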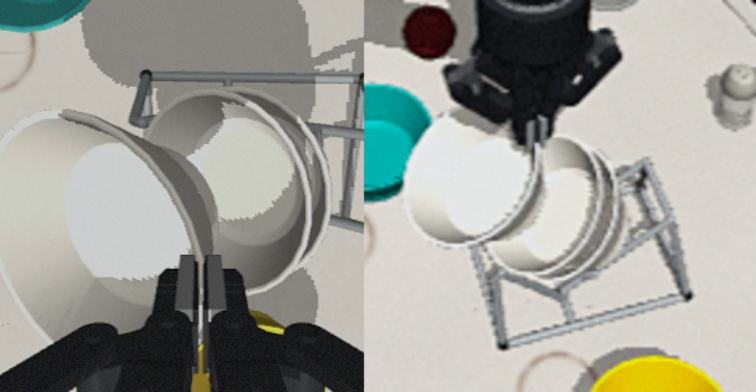

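The bowl is free and hanging from the fingers, and the two lower bowls are still nested in the rack. I'll lift it and carry it over the board.

```bash
python3 -m crank '[[0,0,0.01,0],[0,0,0.02,0],[0,0,0.02,0],[0.005,0.02,0.01,0],[0.005,0.03,0,0],[0.005,0.04,0,0],[0.005,0.04,0,0],[0.005,0.04,0,0],[0.005,0.04,0,0],[0.006,0.04,0,0]]'
python3 -m crank '[[0.006,0.04,0,0],[0.006,0.04,0,0],[0.006,0.04,0,0],[0.006,0.04,0,0],[0.006,0.04,0,0],[0.006,0.04,0,0],[0.006,0.03,0,0],[0,0.012,0,0],[0,0,0,0],[0,0,0,0]]'
cat > fit.py <<'E'
from h import *
from scipy.optimize import least_squares
np.set_printoptions(precision=4,suppress=True)
def fit(q,x0,near):
    out=[]
    for m in manip.masks_of(q,"bowl_top_centre"):
        P=pts(q,cv2.erode(m["mask"].astype(np.uint8),np.ones((2,2)))>0)
        if len(P)<50 or np.hypot(*(np.median(P,0)[:2]-near))>.08: continue
        def parts(x):
            a=np.array([x[3],x[4],np.sqrt(max(1e-6,1-x[3]**2-x[4]**2))]); d=P-x[:3]; h=d@a; r=np.linalg.norm(d-np.outer(h,a),axis=1); return a,h,r
        def res(x):
            a,h,r=parts(x); t=np.radians(25); c=np.cos(t)
            inn=abs(r-(.0556+(h-.029)*np.tan(t)))*c; ou=abs(r-(.06+(h-.029)*np.tan(t)))*c
            return np.min([inn,ou,abs(h+.007),np.hypot(np.maximum(0,abs(r-.058)-.002),h-.029)],0)
        b=least_squares(res,x0,loss="soft_l1",f_scale=.003); x=b.x;a=parts(x)[0]
        print(len(P),m["conf"],"c",x[:3],"axis",a,"tilt",np.degrees(np.arccos(a[2])),"res",np.median(b.fun))
        f=np.array([a[0],a[1],0]); n=np.hypot(*a[:2])
        print("   lowest foot z",x[2]-.029*a[2]-.0355*n)
        out.append(x)
    return out
E
python3 - <<'E'
from fit import *
t=np.array(manip.get_obs()["ee_pos"]);print(t)
for c in ("wrist","scene","top"):
    q=manip.grab_frame(c); print(c)
    fit(q,[t[0]-.05,t[1]+.01,t[2]-.06,-.5,.1],t[:2]+[-.05,.01])
    if c!="wrist":
        for m in manip.masks_of(q,"board_top")[:1]:
            P=pts(q,m["mask"]);P=P[abs(P[:,2]-.016)<.008]; print("board",np.percentile(P,1,axis=0),np.percentile(P,99,axis=0))
E
```

```text
time_s: 8.25
ee_pos: [0.5575, -0.0151, 0.2711]
tcp_rot: [0.776, 0.631, 0.0, 0.0]
force: [0.5, -0.4, -3.2]
width: 0.0014
grasp_force: 55.9
time_s: 9.25
ee_pos: [0.5992, 0.2644, 0.2704]
tcp_rot: [0.776, 0.631, -0.0, 0.0]
force: [-0.3, 0.3, -1.8]
width: 0.0015
grasp_force: 55.9
[0.5992 0.2644 0.2704]
wrist
19537 0.82 c [0.5669 0.2712 0.2171] axis [-0.4901  0.1031  0.8656] tilt 30.052518926343755 res 0.0005374844715250434
   lowest foot z 0.1742066673793074
scene
979 0.95 c [0.5588 0.2617 0.224 ] axis [-0.4213  0.4041  0.8119] tilt 35.71986930885139 res 0.0014168162938982443
   lowest foot z 0.17974578081734952
board [ 0.7185 -0.042   0.0083] [0.7892 0.0228 0.0238]
top
612 0.6 c [0.5677 0.2753 0.2184] axis [-0.5002  0.0861  0.8616] tilt 30.503298305871393 res 0.0009397177232431431
   lowest foot z 0.17536124874422393
board [0.4306 0.1582 0.0102] [0.6718 0.3302 0.0224]
```

The bowl hangs at 30° with the lowest edge of its foot at z≈0.175. I'll centre it and lower it to just above the board, which is at z=0.016.

```bash
python3 -m crank '[[-0.015,0.004,-0.02,0],[-0.015,0.004,-0.025,0],[-0.005,0.002,-0.03,0],[0,0,-0.03,0],[0,0,-0.025,0],[0,0,-0.012,0],[0,0,-0.006,0],[0,0,0,0],[0,0,0,0]]'
python3 -m crank '[[0,0,-0.002,0],[0,0,-0.002,0],[0,0,-0.002,0],[0,0,-0.002,0],[0,0,-0.002,0],[0,0,-0.002,0],[0,0,0,0]]' - 30
python3 - <<'E'
from fit import *
t=np.array(manip.get_obs()["ee_pos"]);q=manip.grab_frame("wrist")
fit(q,[t[0]-.04,t[1]+.01,t[2]-.06,-.5,.1],t[:2]+[-.04,.01])
E
```

```text
time_s: 10.55
ee_pos: [0.5652, 0.2756, 0.1236]
tcp_rot: [0.776, 0.631, 0.001, 0.0]
force: [0.7, 0.7, -3.2]
width: 0.0013
grasp_force: 55.8
time_s: 11.25
ee_pos: [0.5656, 0.2754, 0.1113]
tcp_rot: [0.776, 0.631, 0.001, 0.001]
force: [1.5, -2.0, 2.5]
width: 0.0011
grasp_force: 57.8
19570 0.68 c [0.5328 0.2817 0.0585] axis [-0.4775  0.1008  0.8728] tilt 29.212254729057555 res 0.0005255417420051225
   lowest foot z 0.015902789641343715
```

The foot edge is on the board, by both force and fit. Now I'll roll the bowl upright about that edge with a light grip.

```bash
python3 -m crank '[[0,0,0,0],[0.004,-0.0009,-0.0025,0],[0.004,-0.0009,-0.0028,0],[0.004,-0.0009,-0.0028,0],[0.004,-0.0008,-0.003,0],[0,0,0,0]]' 1 20
python3 - <<'E'
from fit import *
t=np.array(manip.get_obs()["ee_pos"]);q=manip.grab_frame("wrist")
fit(q,[t[0]-.04,t[1]+.01,t[2]-.06,-.4,.1],t[:2]+[-.04,.01])
E
```

```text
time_s: 11.95
ee_pos: [0.5807, 0.2722, 0.1004]
tcp_rot: [0.776, 0.631, 0.001, -0.0]
force: [0.7, -1.6, 10.2]
width: 0.0013
grasp_force: 74.5
22819 0.93 c [0.5253 0.284  0.0712] axis [-0.4789 -0.126   0.8688] tilt 29.685649756441734 res 0.001591271863466615
   lowest foot z 0.028419354328440633
```

```bash
python3 - <<'E'
from h import *
p=manip.grab_frame("wrist");q=manip.grab_frame("scene")
a=p["frame"][60:340,100:440,::-1]; b=cv2.resize(q["frame"][100:240,170:330,::-1],(320,280))
cv2.imwrite("pics/w4.png",cv2.resize(np.hstack([a,b]),None,fx=1.2,fy=1.2))
E
```

```text
(no output)
```

View pics/w4.png

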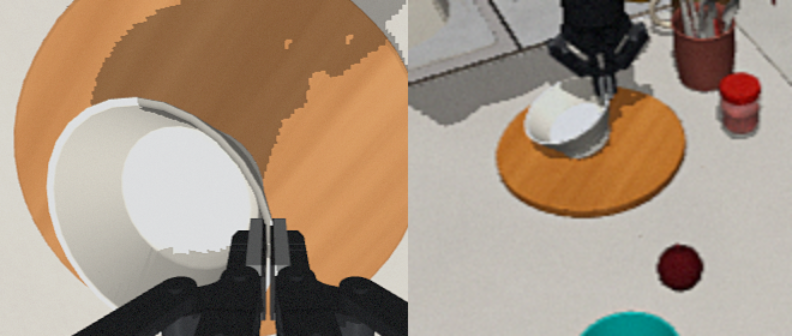

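The bowl stands on its foot edge near the board's middle, still tilted about 27° in the jaws. I'll open in small steps so it settles upright with the rim still guarded by the fingers.

```bash
python3 -m crank '[[0,0,0.001,0],[0,0,0,0],[0.003,-0.0006,-0.002,0],[0.003,-0.0006,-0.002,0],[0,0,0,0]]' 0.94 20
python3 -m crank '[[0.004,-0.0008,-0.003,0],[0.004,-0.0008,-0.003,0],[0.002,-0.0006,-0.003,0],[0,0,0,0]]' 0.9
python3 - <<'E'
from fit import *
t=np.array(manip.get_obs()["ee_pos"]);q=manip.grab_frame("wrist");save(q,"w5.png",(100,60,440,340),1.6)
fit(q,[t[0]-.05,t[1]+.01,t[2]-.05,-.2,.05],t[:2]+[-.05,.01])
q=manip.grab_frame("top")
fit(q,[t[0]-.05,t[1]+.01,t[2]-.05,-.2,.05],t[:2]+[-.05,.01])
E
```

```text
time_s: 12.65
ee_pos: [0.5858, 0.2704, 0.095]
tcp_rot: [0.776, 0.631, -0.001, -0.001]
force: [-0.5, -0.3, 0.4]
width: 0.0052
grasp_force: 6.2
time_s: 13.05
ee_pos: [0.5967, 0.2681, 0.0866]
tcp_rot: [0.776, 0.631, -0.0, 0.0]
force: [0.9, 0.2, -0.2]
width: 0.0087
grasp_force: 0.6
28737 0.61 c [0.5439 0.2777 0.0461] axis [-0.0688  0.0135  0.9975] tilt 4.0204162220791595 res 0.00043043414412592684
   lowest foot z 0.014702791413359624
394 0.73 c [0.5447 0.2804 0.0479] axis [-0.0646  0.013   0.9978] tilt 3.7788352576737707 res 0.0010574033108219647
   lowest foot z 0.016629110258599575
```

The tilt is down to 4° and the bowl is 6 mm from the board centre. I'll open a little more, then rise straight up.

```bash
python3 -m crank '[[0,0,0,0],[0,0,0,0],[0,0,0,0]]' 0.84
python3 -m crank '[[0,0,0,0],[0,0,0.004,0],[0,0,0.006,0],[0,0,0.02,0],[0,0,0.03,0],[0,0,0.04,0],[0,0,0.04,0],[0,-0.01,0.03,0]]' 0.78
python3 -m crank '[[-0.004,-0.036,0,0],[-0.004,-0.036,0,0],[-0.004,-0.036,0,0],[-0.004,-0.036,0,0],[-0.004,-0.036,0,0],[-0.004,-0.036,0,0],[-0.004,-0.036,0,0],[0,0,0,0]]' 0
python3 - <<'E'
from fit import *
q=manip.grab_frame("top");fit(q,[.545,.278,.045,0.02,.01],[.545,.278])
q=manip.grab_frame("wrist");save(q,"w6.png")
for n in ["onion_centre"]:
    print(n,[(np.round(l["uv"]),l["conf"]) for l in manip.landmark_of(q,n)], [onplane(q,l["uv"],.0325) for l in manip.landmark_of(q,n)[:1]])
    for m in manip.masks_of(q,n)[:2]:
        P=pts(q,m["mask"]); k=P[:,2]>.004;P=P[k];print(m["uv"],m["conf"],len(P),np.percentile(P,[1,99],axis=0)); T=P[P[:,2]>np.percentile(P[:,2],99)]; print("tip",T.mean(0))
E
```

```text
time_s: 13.55
ee_pos: [0.5962, 0.2685, 0.0873]
tcp_rot: [0.776, 0.631, -0.0, 0.0]
force: [1.0, 0.6, -0.6]
width: 0.0136
grasp_force: 0.3
time_s: 14.35
ee_pos: [0.5967, 0.2594, 0.2608]
tcp_rot: [0.775, 0.632, 0.002, 0.0]
force: [0.9, -0.4, 0.2]
width: 0.0187
grasp_force: 0.0
time_s: 15.15
ee_pos: [0.5677, 0.0028, 0.2581]
tcp_rot: [0.777, 0.629, -0.0, 0.001]
force: [0.3, 1.1, -0.1]
width: 0.0853
grasp_force: 0.0
992 0.84 c [0.5475 0.2791 0.0459] axis [-0.0021  0.0001  1.    ] tilt 0.11843569706404164 res 0.0010510791191333608
   lowest foot z 0.01679617880932555
onion_centre [(array([312., 162.]), 0.58)] [array([0.5555, 0.0107, 0.0325])]
[314.2, 163.4] 0.94 1655 [[ 0.5313 -0.0124  0.0272]
 [ 0.5813  0.0362  0.0625]]
tip [0.5558 0.0104 0.0635]
[494.1, 134.4] 0.17 6619 [[ 0.7194 -0.033   0.0099]
 [ 0.7938  0.0415  0.077 ]]
tip [0.7601 0.0026 0.0773]
```

View pics/w6.png

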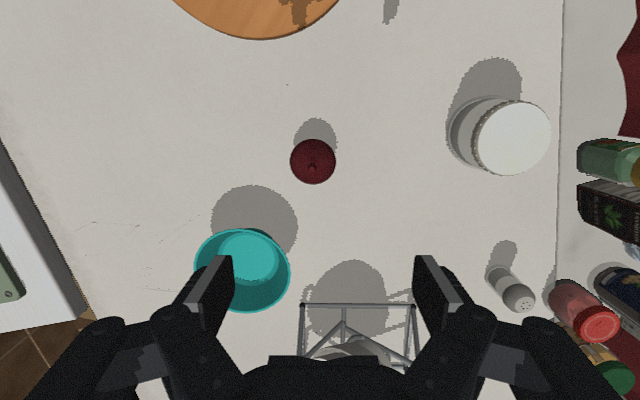

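The wrist picture shows the onion at (313,162), at about (0.556, 0.011). The turquoise bowl at (242,270) is well clear of the jaws. The white bowl stands upright at (0.5475, 0.279). Now for the onion.

```bash
python3 -m crank '[[-0.012,0.0085,-0.03,0],[0,0,-0.045,0],[0,0,-0.045,0],[0,0,-0.045,0],[0,0,-0.035,0],[0,0,-0.02,0],[0,0,-0.014,0],[0,0,0,0],[0,0,0,0]]' 0 30
python3 -m crank '[[0,0,0,0],[0,0,0,0],[0,0,0,0],[0,0,0,0],[0,0,0,0],[0,0,0,0],[0,0,0,0],[0,0,0,0]]' 1 30
python3 -m crank '[[0,0,0.005,0],[0,0,0.02,0],[0,0,0.03,0],[0,0,0.04,0],[0,0,0.04,0],[0,0,0.02,0],[0,0,0,0],[0,0,0,0]]'
python3 - <<'E'
from h import *
np.set_printoptions(precision=4,suppress=True)
t=manip.get_obs()["ee_pos"];print(t)
for c in ("scene","wrist"):
  q=manip.grab_frame(c)
  for m in manip.masks_of(q,"onion_centre")[:2]:
    P=pts(q,m["mask"]);print(c,m["uv"],m["conf"],len(P),np.percentile(P,[2,50,98],axis=0)-t)
save(q,"w7.png",(200,150,440,400),2)
E
```

```text
time_s: 16.35
ee_pos: [0.5567, 0.0156, 0.0234]
tcp_rot: [0.775, 0.631, 0.0, 0.0]
force: [0.7, 0.4, 0.0]
width: 0.0849
grasp_force: 0.0
time_s: 17.15
ee_pos: [0.557, 0.015, 0.0246]
tcp_rot: [0.776, 0.631, 0.001, 0.001]
force: [-1.0, -0.0, 6.1]
width: 0.0522
grasp_force: 30.7
time_s: 17.95
ee_pos: [0.5557, 0.0149, 0.1777]
tcp_rot: [0.776, 0.631, -0.0, -0.0]
force: [-0.1, 0.2, -1.2]
width: 0.0521
grasp_force: 31.9
[0.5557 0.0149 0.1777]
scene [276.6, 169.1] 0.87 368 [[-0.027  -0.03   -0.17  ]
 [-0.0063 -0.017   0.016 ]
 [ 0.0639  0.1418  0.0371]]
wrist [321.2, 278.1] 0.56 10569 [[-0.0239 -0.0204 -0.0056]
 [ 0.0002  0.0063  0.0169]
 [ 0.0215  0.0217  0.0359]]
```

The onion is held: width 52 mm and 1.2 N of weight. I'll carry it over the bowl and lower it in.

```bash
python3 -m crank '[[0,0.015,0,0],[-0.001,0.03,0,0],[-0.001,0.036,0,0],[-0.001,0.036,0,0],[-0.001,0.036,0,0],[-0.001,0.036,0,0],[-0.001,0.036,0,0],[-0.001,0.026,0,0],[-0.001,0.013,0,0],[0,0,0,0]]'
python3 -m crank '[[0,0,-0.02,0],[0,0,-0.02,0],[0,0,-0.02,0],[0,0,-0.02,0],[0,0,-0.01,0],[0,0,-0.01,0],[0,0,0,0],[0,0,0,0]]'
python3 - <<'E'
from fit import *
print(manip.get_obs()["ee_pos"])
q=manip.grab_frame("top");fit(q,[.5475,.279,.045,0.02,.01],[.545,.278])
q=manip.grab_frame("wrist");fit(q,[.5475,.279,.045,0.02,.01],[.545,.278]);save(q,"w8.png",(160,100,480,400),1.8)
E
```

```text
time_s: 19.15
ee_pos: [0.5477, 0.2807, 0.1775]
tcp_rot: [0.775, 0.632, -0.0, -0.0]
force: [-0.6, -1.2, -1.9]
width: 0.0517
grasp_force: 31.9
time_s: 19.95
ee_pos: [0.5488, 0.2788, 0.0788]
tcp_rot: [0.776, 0.631, 0.0, 0.0]
force: [0.7, -0.3, -1.5]
width: 0.0523
grasp_force: 31.9
[0.5488 0.2788 0.0788]
358 0.86 c [0.5472 0.2797 0.0453] axis [ 0.0101 -0.0011  0.9999] tilt 0.5840943898287048 res 0.0008845779489215288
   lowest foot z 0.015979440865975914
```

View pics/w8.png

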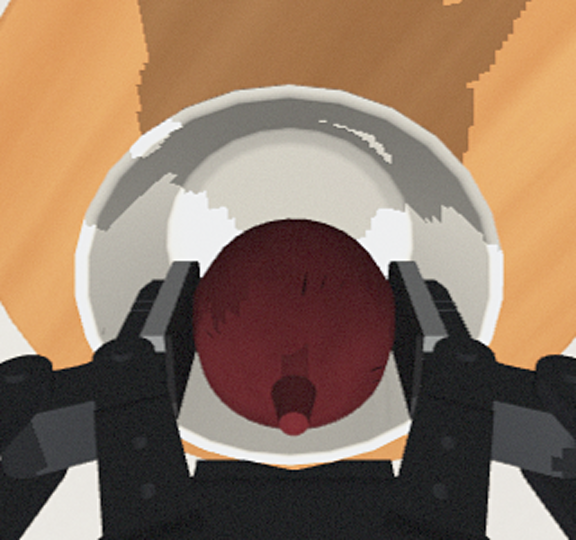

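The onion, at crop (295,325), is centred between both walls. I'll lower it until it touches the floor.

```bash
python3 -m crank '[[0,0,-0.006,0],[0,0,-0.005,0],[0,0,-0.002,0],[0,0,0,0]]'
python3 -m crank '[[0,0,-0.001,0],[0,0,-0.001,0],[0,0,0,0]]'
```

```text
time_s: 20.55
ee_pos: [0.548, 0.2788, 0.0645]
tcp_rot: [0.776, 0.631, -0.001, -0.0]
force: [0.3, -0.6, -1.2]
width: 0.0524
grasp_force: 31.9
time_s: 20.85
ee_pos: [0.5483, 0.2789, 0.0632]
tcp_rot: [0.776, 0.631, 0.0, 0.0]
force: [-0.5, 0.6, -2.5]
width: 0.0524
grasp_force: 31.9
```

```bash
python3 -m crank '[[0,0,-0.001,0],[0,0,-0.001,0],[0,0,0,0],[0,0,0,0]]'
python3 -m crank '[[0,0,-0.001,0],[0,0,0,0],[0,0,0,0]]'
```

```text
time_s: 21.25
ee_pos: [0.5485, 0.279, 0.0627]
tcp_rot: [0.776, 0.631, 0.001, 0.0]
force: [-1.9, -0.4, 6.0]
width: 0.0522
grasp_force: 32.4
time_s: 21.55
ee_pos: [0.5485, 0.2791, 0.0626]
tcp_rot: [0.776, 0.631, 0.001, 0.0]
force: [-3.4, -2.0, 11.7]
width: 0.0524
grasp_force: 32.7
```

It has touched the floor. I'll relieve the pressure, open a little, and rise.

```bash
python3 -m crank '[[0,0,0.002,0],[0,0,0,0]]'
python3 -m crank '[[0,0,0,0],[0,0,0,0],[0,0,0,0],[0,0,0,0]]' 0.31
python3 -m crank '[[0,0,0.005,0],[0,0,0.01,0],[0,0,0.02,0],[0,0,0.04,0],[0,0,0.05,0],[0,0,0.05,0],[-0.03,-0.03,0,0],[-0.03,-0.03,0,0],[-0.03,-0.03,0,0],[0,0,0,0]]'
python3 - <<'E'
from fit import *
q=manip.grab_frame("top");fit(q,[.5475,.279,.045,0.02,.01],[.545,.278])
for m in manip.masks_of(q,"onion_centre")[:1]:
    P=pts(q,m["mask"]);print(m["uv"],m["conf"],np.percentile(P,[2,50,98],axis=0))
for n in ("bowl_mid_centre","bowl_low_centre"): print(n,[(l["uv"],l["conf"]) for l in manip.landmark_of(q,n)])
r=manip.grab_frame("wrist")
cv2.imwrite("pics/end.png",np.hstack([q["frame"][100:300,150:450,::-1],cv2.resize(r["frame"][...,::-1],(320,200))]))
E
```

```text
time_s: 21.75
ee_pos: [0.5487, 0.2791, 0.0627]
tcp_rot: [0.776, 0.631, 0.001, 0.0]
force: [-1.2, -0.7, 5.0]
width: 0.0524
grasp_force: 32.2
time_s: 22.15
ee_pos: [0.5483, 0.2789, 0.062]
tcp_rot: [0.776, 0.631, -0.0, -0.0]
force: [0.1, 0.7, 0.1]
width: 0.0593
grasp_force: 0.0
time_s: 23.15
ee_pos: [0.4541, 0.1859, 0.2382]
tcp_rot: [0.776, 0.63, -0.001, -0.0]
force: [0.9, 0.4, -0.1]
width: 0.0592
grasp_force: 0.0
624 0.82 c [0.5424 0.2686 0.0462] axis [0.0962 0.2263 0.9693] tilt 14.233045967760468 res 0.0013160620789615745
   lowest foot z 0.009356597691740496
[217.8, 213.9] 0.7 [[0.46   0.1608 0.0105]
 [0.5841 0.2428 0.0164]
 [0.6688 0.3965 0.0227]]
bowl_mid_centre [([373.2, 223.0], 0.57)]
bowl_low_centre [([376.7, 216.2], 0.72)]
```

View pics/end.png

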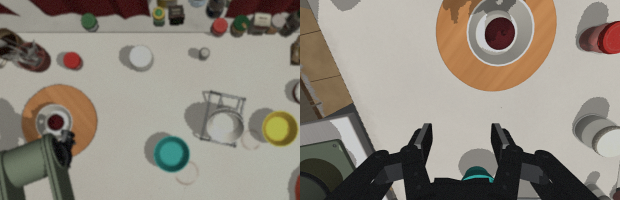

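The picture shows the onion in the white bowl, both standing on the board at wrist (500,30), and the other bowls in the rack. The arm partly hid the bowl in the top view, so I'll check it in the wrist view.

```bash
python3 - <<'E'
from fit import *
q=manip.grab_frame("wrist");P=pts(q)
k=(np.hypot(P[:,0]-.5475,P[:,1]-.279)<.075)&(P[:,2]>.068)&(P[:,2]<.082);R=P[k]
r=np.hypot(R[:,0]-.5475,R[:,1]-.279);R=R[r>.045]
A=np.c_[R[:,:2],np.ones(len(R))]; s=np.linalg.lstsq(A,R[:,2],rcond=None)[0]; print("rim n",len(R),"slope",s[:2],np.percentile(R,[1,99],axis=0))
for m in manip.masks_of(q,"onion_centre")[:1]:
    O=pts(q,m["mask"]);print(m["conf"],np.percentile(O,[2,50,98],axis=0))
print(manip.get_obs()["force"])
E
```

```text
rim n 2494 slope [-0.004  -0.0031] [[0.488  0.2192 0.0681]
 [0.6043 0.3302 0.0742]]
0.59 [[0.5213 0.2504 0.066 ]
 [0.5417 0.2746 0.0817]
 [0.5662 0.2977 0.0992]]
[-0.6883  0.2244  0.7449]
```

```bash
python3 -c "
from plant import manip; print(manip.close_job())"
```

```text
the job is handed in; nothing more can be done
None
```

I handed the job in with the top bowl upright on the board, the onion standing in it, and both let go; the other two bowls are still in the rack, the jars and shaker were not touched, and no pass/fail result came back.

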